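# Set up the menu board on the folding easel

## Robot

A 6-joint arm with a two-finger parallel gripper is mounted at the origin on a cart in front of the work surface, level with it; the furniture and walls round the work are solid. World frame = base frame: x ahead of the robot, y to its left, z up, the work surface at z = 0. Lengths are in mm, angles in rad, forces in N, time in s.
With the tool pointing down it reaches from about 300 to 775 mm from the base axis. Payload 14.6 kg.
Tool frame: the origin (TCP) lies at the centre of the arm's flange, where the gripper is bolted on; the fingertips stand 199 mm ahead of it and the grasp point (between the pads) lies 180 mm ahead of it; z points along the fingers, y is the line along which they close (so a half turn about z gives the same grasp; the last joint's range is limited). The gripper opens to 94 mm and grips with 3 to 60 N. Pads are 16 mm wide; open, the fingers measure 119 mm over their backs; the gripper's body (75 mm by 177 mm) begins 78 mm behind the grasp point.
Start: joints at [-1.242, 0.3, 1.521, -0, 1.321, -0.067], TCP at [212.043, -507.473, 404.646] pointing down, gripper open.
Joint ranges: [-3.03, 3.03], [-0.79, 2.21], [0.23, 2.52], [-1.04, 4.18], [0, 3.07], [-2.55, 2.55]. Speed limits (rad/s): [2.22, 2.22, 2.57, 3.14, 3.14, 3.14].

## Interface

Orientations are given as [roll, pitch, yaw] about the fixed x, y, z axes, in that order (R = Rz(yaw) Ry(pitch) Rx(roll)).
In Python, from cell import manip, optics, workorder gives the robot as it stands.
- The arm moves only by the tool step_arm, never from a script. Its argument "increments" is a list that holds one entry, the list of rows, each a list of 7 numbers: the turn, a rotation vector about the tool's x, y, z as a fraction of full scale, then the shift along the tool's x, y, z as a fraction of full scale, then the closure, from -1 (fully open) to 1 (shut). In form: [[[wx, wy, wz, tx, ty, tz, fingers], ...]]. A call has 1 to 5 rows; each row shifts and turns the commanded pose from where the row before left it, along the tool's axes as they then stand; what a row does not reach is not made up. Full scale, the value 1, is 40 mm for a shift and 45 degrees for a turn. A row lasts 1/10 s, in which the tool goes at most 50 mm and 8.59 degrees, less where a joint would pass 70% of its speed; a pose out of reach is approached as far as the arm can. A call with a number of a shift or a turn outside -1 to 1 is refused whole. A call with a gripper value outside its range is refused whole. The fingers move at their own pace and stop on an object; "newtons" is the grip in N (left out, the last holds). Time passes only in rows, so rows that do not move let the fingers close. It gives the time, the measured TCP pose, the force, the opening and the grip force at its end, in the units of the state.
- manip.read_state(): the state, without advancing time (a new reading comes with each control period).
- optics.camera(name): name is "side" or "top" or "wrist"; returns a dict with "frame" (420x560x3 uint8, red, green, blue), "range_z" (420x560 float32, mm along the optical axis (not along the pixel's ray), 0 where there is no reading), "mtx" (3x3 intrinsics, pixels), "cam_to_world" (4x4, takes a point from camera to world coordinates). Camera axes: x right, y down, z forward; pixel columns grow to the right and rows downward; lengths in mm; the calibration is good to about 2 mm. A picture is of the moment at which its call begins.
- workorder.sign_off(): hands the job in; it is judged then, once.
The state is a dict: "clock": time; "joints": joint angles; "qd": joint speeds; "effort": joint torques, N m; "eef_pos": TCP position; "eef_rot": TCP orientation; "wrist_force": force on the tool from outside, world axes, zero at the start; "moment": the same for the moment, N m; "finger_gap": finger opening in mm; "finger_force": force on a finger pad.
Only numpy, scipy, OpenCV 4.12 (cv2) and the standard library are available. Lean on these libraries where they do the work, as an engineer would, in place of code of your own. Each camera call takes 0.05 s, during which the arm holds its last target. There are 200 camera calls.

## Task

Raise the easel's folded backrest all the way back to its stop, then take the tall arched menu board out of the rack and set it on the easel's ledge behind the lip, arched end up, centred and square, leaning back against the raised backrest so that it stays by itself. Set it down gently, without dropping it, and leave the short board in the rack and everything else where it stands.

Things in the scene. Friction and masses are not known exactly. Their poses are not given: they have to be found in the camera images.
- easel: Folding table easel of dark steel, fixed. Origin on the worktop straight below the backrest's hinge, mid-width; x = to its rear (the way a board leans back), y = across, z = up. Foot 126 mm wide: ledge, top 8 mm above the worktop, from x = -37 mm (inner face of the 5 mm thick front lip, top 20 mm high) to x = +4 mm. Ears 36 mm high at y = +-59 mm; skids back to x = +65 mm.
- easel_hinge (a point): Middle of the backrest's hinge axis (along the easel's y), 30 mm above the worktop; axes as the easel's.
- backrest (a joint): Backrest angle (rad). 0 = folded level to the front, over and beyond the lip; grows as the top bar swings up and to the rear; pi/2 = upright; stop at 1.92 = fully raised, leaning 0.35 rad back. Friction hinge (0.06 N m), stays where left; starts at 0 to 0.3. Frame of 8 mm round wire, side wires 92 mm apart, 95 mm from hinge axis to top bar's axis, 6 mm cross wire 35 mm from the hinge.
- backrest_bar (a point): Middle of the backrest's top bar, on its axis: 8 mm round steel bar along the easel's y, 92 mm long, free space all round. Can be pinched from above and led in an arc about the hinge, turning between the fingers.
- tall_board_mid (a point): Tall menu board with a round-arched top, wood with a plain dark panel, both faces alike: 180 mm tall, 100 wide, 8 thick, about 0.14 kg; the upper 50 mm is a half circle. Point at its centre, 90 mm from foot and top. z = to the arched top, y = along the width, x = square to the face (to the rack's x at the start). Starts upright in a rack slot, foot 8 mm above the worktop.
- tall_board_foot (a point): Middle of the tall board's foot (its straight lower edge, half-way through the thickness); axes as tall_board_mid.
- short_board_mid (a point): The other board: same make, straight-topped, 110 mm tall, 100 mm wide, 8 mm thick, standing in the rack's other slot. Point at its centre. To be left there.
- rack: Plywood board rack, fixed, 130 mm (x) by 122 mm (y), origin under its centre on the worktop. Two slots along y, their centres at x = -25 and +25 mm, 10 mm wide, floor 8 mm and walls 26 mm above the worktop; end cheeks 30 mm high at y = +-58 mm. Either board may be in either slot; boards are drawn straight up.
- jigger_mid (a point): Bystander: double-ended steel spirit measure, 45 mm across, 82 mm tall; point at its centre. Leave standing where it is.
- spice_jar_1_mid (a point): Bystander: spice jar with a lid, 45 mm across, 108 mm tall; point at its centre. Leave standing where it is.
- sugar_box_mid (a point): Bystander: open box of sachets, 66x100 mm, 77 mm tall; point at its centre. Leave standing where it is.
- lid_stack_mid (a point): Bystander: stack of black cup lids, 70 mm across, 60 mm tall; point at its centre. Leave standing where it is.
- stirrer_cup_mid (a point): Bystander: paper cup of wooden stirrers, 72 mm across, 148 mm tall; point at its centre. Leave standing where it is.
- sauce_0_mid (a point): Bystander: squat sauce bottle, 61 mm across, 162 mm tall; point at its centre. Leave standing where it is.

How it is judged (in metres and radians):
On the way, in this order (a step that is already met when the one before it is completed fails the run):
1. the backrest is raised to its stop (at least 1.80 rad) while the tall board is still in the rack (value of joint backrest above 1.8 rad and distance of tall_board_mid from where it was at the start of the episode below 0.03 m), for 0.2 s.
2. the tall board is held, lifted out of the rack (contact force between the fingers and tall_board above 0.5 N and height (world z) of tall_board_foot above 0.03 m), for 0.2 s.
At the end, for the whole second after the job is handed in: Backrest raised (1.80 rad or more); tall board's foot on the ledge, 0 to 40 mm before the hinge line, under 14 mm high, within 20 mm of the easel's middle, square within 0.15 rad; it leans back 0.24 to 0.56 rad, arched end up, touching the backrest, at rest, released (value of joint backrest above 1.8 rad and angle between tall_board_mid's own z axis and vertical between 0.24 and 0.56 rad and x of tall_board_foot in the frame of easel between -0.04 and 0 m and y of tall_board_foot in the frame of easel between -0.02 and 0.02 m and z of tall_board_foot in the frame of easel below 0.014 m and x of tall_board_mid in the frame of easel above 0 m and angle between the y axis of tall_board_mid and the y axis of easel, either way round below 0.15 rad and contact force between tall_board and backrest above 0.05 N and contact force between tall_board and the fingers below 0.01 N and linear speed of tall_board below 0.02 m/s).
It fails at once if the tall board is dropped (moves faster than 0.45 m/s while not held) (linear speed of tall_board above 0.45 m/s and contact force between the fingers and tall_board below 0.01 N).
It fails at once if the short board is moved more than 20 mm (distance of short_board_mid from where it was at the start of the episode above 0.02 m).
It fails at once if a bystander is moved more than 30 mm or knocked over (distance of any of jigger_mid, spice_jar_1_mid, sugar_box_mid, lid_stack_mid, stirrer_cup_mid, sauce_0_mid from where it was at the start of the episode above 0.03 m).
It also fails if it takes over 54 s, if anything falls off the work surface, if the arm or the gripper's body presses on something with over 40 N, if the wrist force passes 120 N, or if a joint passes its speed limit or range.

## Working session

There is one attempt and no reset: what is moved stays moved. The work goes in short steps, Python scripts to look and compute and a tool call to move; the robot and the scene stay as the last step left them, time stands still between calls to the robot, and variables do not carry over. Pictures are saved under pics/ and viewed, at most 10 in all, crops included, and the job is handed in when it is done.

Besides the shell and the picture viewer there is one more tool, called after ">>>" by a JSON object that holds its "api" and its "payload". step_arm: Moves the arm, as the interface text tells. Its arguments: {"type":"object","properties":{"increments":{"type":"array","items":{"type":"array","items":{"type":"array","items":{"type":"number"}}}},"newtons":{"type":"number"}},"required":["increments"]}

```bash
ls; mkdir -p pics
cat > h.py <<'E'
import numpy as np, cv2
from cell import manip, optics, workorder
def shot(n,save=None):
    c=optics.camera(n)
    if save: cv2.imwrite(f'pics/{save}.png',c['frame'][:,:,::-1])
    return c
def pts(c):
    z=c['range_z'];v,u=np.indices(z.shape);K=c['mtx']
    p=np.stack([(u-K[0,2])/K[0,0]*z,(v-K[1,2])/K[1,1]*z,z,np.ones_like(z)],-1)
    w=p@c['cam_to_world'].T
    w=w[...,:3]; w[z==0]=np.nan
    return w
E
python3 - <<'E'
from h import *
for n in ['top','side']:
    c=shot(n,n+'0'); np.savez(n+'0.npz',**c); print(n,c['mtx'].round(1).tolist(),c['cam_to_world'].round(3).tolist())
print(manip.read_state())
a=cv2.imread('pics/top0.png');b=cv2.imread('pics/side0.png')
E
```

```text
pics
top [[535.1, 0.0, 278.5], [0.0, 535.1, 213.4], [0.0, 0.0, 1.0]] [[-0.001, -0.989, 0.146, 369.309], [-1.0, 0.003, 0.015, -126.403], [-0.015, -0.146, -0.989, 1362.561], [0.0, 0.0, 0.0, 1.0]]
side [[385.9, 0.0, 282.8], [0.0, 385.9, 200.8], [0.0, 0.0, 1.0]] [[0.999, 0.002, -0.04, 632.202], [0.033, -0.604, 0.796, -875.2], [-0.023, -0.797, -0.604, 680.56], [0.0, 0.0, 0.0, 1.0]]
{'clock': 0.1, 'joints': array([-1.24160853e+00,  3.00407074e-01,  1.52149023e+00, -2.87205535e-06,
        1.32072081e+00, -6.65967188e-02]), 'qd': array([-1.72749930e-03, -1.89635025e-03, -1.15625605e-03,  3.87735774e-04,
       -3.68322617e-04,  3.90462920e-05]), 'effort': array([ 1.15002887e-03, -5.32647693e+01, -3.53285801e+01,  7.09827337e-02,
        2.34903902e-02, -7.09824076e-05]), 'eef_pos': array([ 212.03313385, -507.45801441,  404.15978226]), 'eef_rot': array([-3.14056928e+00, -6.54659269e-05,  3.95785199e-01]), 'wrist_force': array([1.20990817, 0.03023162, 0.25774001]), 'moment': array([ 0.0230719 , -0.02526256, -0.01454949]), 'finger_force': 0.0, 'finger_gap': 94.26792024246726}
```

View pics/top0.png

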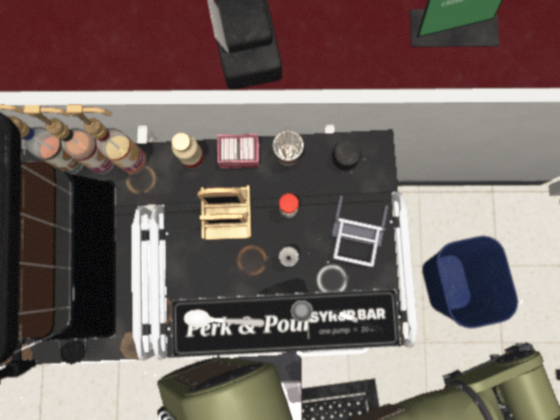

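View pics/side0.png

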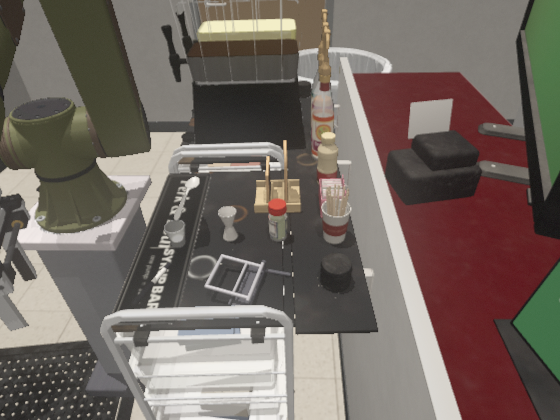

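Top view: easel around (358,235), folded backrest to the front (bar near (355,263)), rack (225,212). Side view: rack at (278,185), taller board is the one with larger x.

Run:
```python
from h import *
c=np.load('top0.npz');w=pts(c)
def crop(x0,x1,y0,y1,n,s=5):
    f=c['frame'][y0:y1,x0:x1,::-1]; f=cv2.resize(f,None,fx=s,fy=s,interpolation=cv2.INTER_NEAREST)
    return f
a=crop(190,262,175,250,'',5);b=crop(320,400,190,275,'',5)
h=max(a.shape[0],b.shape[0]); A=np.zeros((h,a.shape[1]+b.shape[1],3),np.uint8);A[:a.shape[0],:a.shape[1]]=a;A[:b.shape[0],a.shape[1]:]=b
cv2.imwrite('pics/crop1.png',A)
np.set_printoptions(linewidth=220,suppress=True)
print('rack/board points by height')
R=w[175:250,190:262].reshape(-1,3)
for lo,hi in [(20,35),(60,110),(110,125),(125,175),(175,200)]:
    m=(R[:,2]>lo)&(R[:,2]<hi);q=R[m]
    if len(q): print(lo,hi,len(q),q.min(0).round(),q.max(0).round(),q.mean(0).round())
E=w[190:275,320:400]
for lo,hi in [(5,15),(15,27),(27,34),(34,45),(45,70)]:
    q=E[(E[...,2]>lo)&(E[...,2]<hi)]
    if len(q): print(lo,hi,len(q),q.min(0).round(),q.max(0).round(),q.mean(0).round())
print(E[::3,::4,2].round().astype(int))
```

```text
rack/board points by height
20 35 531 [505. -35.  20.] [636.  91.  35.] [566.  21.  28.]
60 110 272 [541. -23.  60.] [599.  77. 110.] [570.  25.  86.]
110 125 208 [541. -22. 110.] [599.  78. 125.] [556.  28. 118.]
125 175 205 [590. -20. 125.] [602.  78. 175.] [593.  27. 151.]
175 200 127 [591.  -6. 175.] [601.  66. 192.] [595.  30. 184.]
5 15 1054 [ 415. -409.    5.] [ 631. -212.   15.] [ 527. -308.    8.]
15 27 123 [ 485. -410.   15.] [ 622. -241.   27.] [ 521. -318.   20.]
27 34 107 [ 481. -408.   27.] [ 617. -243.   34.] [ 537. -314.   32.]
34 45 398 [ 433. -410.   34.] [ 617. -243.   45.] [ 506. -307.   39.]
45 70 153 [ 433. -407.   45.] [ 606. -243.   68.] [ 479. -314.   49.]
[[                   2                    6                    6                   -3                   -3                   -3                    2                    2                   -3                    5
                     4                    1                    2                   -1                    0                    1                   -4                    2                    5        
[... 11276 characters left out ...]

  -9223372036854775808                    1                   -2                    0                    5                    2                    6                   -1                    1                   -1]
 [                   0                    4                    2                    3                   -1                    2                   -1                   -2                    5                    0
                     4                   -4                    2                    3                   -1                   -1                    5                    1                    0                    5]]<stdin>:19: RuntimeWarning: invalid value encountered in cast
```

View pics/crop1.png

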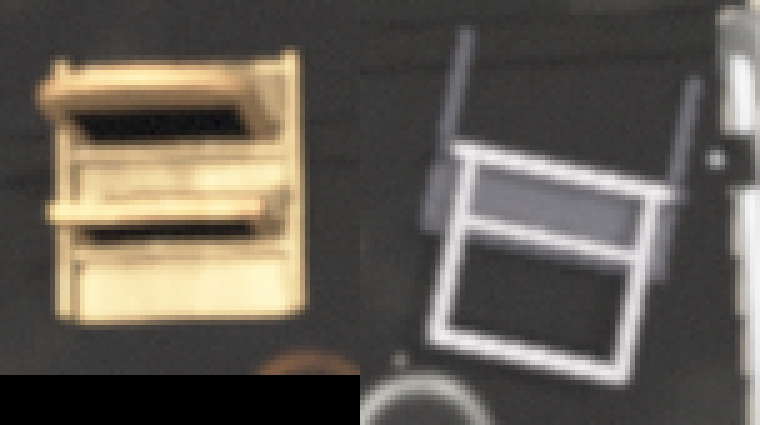

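Crop: left, the rack, tall board at rear slot, edge around y≈95 px; right, the easel: hinge line (460,150)-(668,190), top bar (437,340)-(623,375), skids point to the rear (up).

```bash
cat >> h.py <<'E'
from scipy.spatial.transform import Rotation as Ro
def ray(c,u,v,z):
    K=c['mtx'];T=c['cam_to_world'];d=T[:3,:3]@np.array([(u-K[0,2])/K[0,0],(v-K[1,2])/K[1,1],1]);o=T[:3,3]
    return o+d*(z-o[2])/d[2]
def down(yaw,lean=0):  # tool down, y of tool = rear dir; lean tilts flange to rear
    r=Ro.from_euler('xyz',[np.pi,0,yaw]); return r*Ro.from_rotvec([lean,0,0])
def plan(grasp,R,n=None,prev=None):
    "rows to bring grasp point to 'grasp' with orientation R from the measured pose"
    s=manip.read_state(); R0=Ro.from_euler('xyz',s['eef_rot']); p0=np.array(s['eef_pos'])
    p1=np.array(grasp)-180*R.as_matrix()[:,2]
    rv=(R0.inv()*R).as_rotvec(); d=R0.inv().apply(p1-p0)
    print('tcp',p0.round(1),'grasp',(p0+180*R0.as_matrix()[:,2]).round(1),'rot',s['eef_rot'].round(3),'gap',round(s['finger_gap'],1),'F',s['wrist_force'].round(1),'ff',round(float(s['finger_force']),1),'t',round(s['clock'],2))
    print('target tcp',p1.round(1),'turn/fs',(rv/(np.pi/4)).round(3),'shift_mm(tool)',d.round(1),'shift/fs',(d/40).round(3),'world d',(p1-p0).round(1))
E
python3 - <<'E'
from h import *
c=np.load('top0.npz');w=pts(c)
px=lambda x,y:((x+.5)/5-.5-72+320,(y+.5)/5-.5+190)
for nm,pp,z in [('hinge',[(460,150),(668,190)],34),('hingeC',[(462,150),(660,190)],30),('bar',[(434,338),(625,377)],44),('barhi',[(434,338),(625,377)],48),('bar',[(434,338),(625,377)],42)]:
    P=[ray(c,*px(x-0,y),z) for x,y in pp]; d=P[0]-P[1]; print(nm,z,P[0].round(1),P[1].round(1),'mid',((P[0]+P[1])/2).round(1),'len',np.linalg.norm(d).round(1),'yaw',np.arctan2(-d[0],d[1]).round(3))
# lighter wire pixels with depth
E=w.copy();f=c['frame'].astype(int)
m=np.zeros(f.shape[:2],bool);m[215:270,330:388]=True
m&=(f.min(2)>170)&(E[...,2]>15)
q=E[m];y=-0.19;ex=np.array([np.cos(y),np.sin(y)]);s=q[:,:2]@ex
for a in np.arange(s.min(),s.max(),8):
    k=(s>=a)&(s<a+8);print(a.round(),k.sum(),q[k].mean(0).round(1) if k.any() else '')
# tall board top edge
m=(w[...,2]>100);m[:175]=0;m[250:]=0;m[:,:190]=0;m[:,262:]=0
q=w[m]
for lab,k in [('tall',q[:,0]>575),('short',q[:,0]<560)]:
    g=q[k]; g=g[g[:,2]>(g[:,2].max()-12 if lab=='short' else 182)]
    p=np.polyfit(g[:,1],g[:,0],1);print(lab,len(g),g.min(0).round(),g.max(0).round(),g.mean(0).round(1),'yaw',-np.arctan(p[0]))
for nm,(u,v) in dict(jar=(288,203),jigger=(289,256),lid=(347,153)).items(): print(nm,w[v,u].round())
E
```

```text
hinge 34 [ 549.6 -259.6   34. ] [ 529.2 -362.8   34. ] mid [ 539.4 -311.2   34. ] len 105.2 yaw -0.195
hingeC 30 [ 550.1 -261.    30. ] [ 529.7 -359.5   30. ] mid [ 539.9 -310.3   30. ] len 100.6 yaw -0.205
bar 44 [ 455.  -244.2   44. ] [ 435.8 -337.4   44. ] mid [ 445.4 -290.8   44. ] len 95.1 yaw -0.204
barhi 48 [ 454.7 -243.9   48. ] [ 435.6 -336.8   48. ] mid [ 445.2 -290.3   48. ] len 94.8 yaw -0.204
bar 42 [ 455.1 -244.4   42. ] [ 435.9 -337.7   42. ] mid [ 445.5 -291.1   42. ] len 95.3 yaw -0.204
489.0 114 [ 446.1 -291.7   46. ]
497.0 19 [ 454.3 -285.6   45.9]
505.0 18 [ 462.9 -288.3   44.4]
513.0 16 [ 469.3 -294.9   44. ]
521.0 21 [ 477.2 -298.9   41.5]
529.0 15 [ 486.5 -295.7   41.8]
537.0 17 [ 492.  -308.1   40.6]
545.0 69 [ 501.9 -306.    38.3]
553.0 50 [ 508.5 -297.5   37.6]
561.0 18 [ 516.7 -305.6   36.8]
569.0 16 [ 523.9 -307.    36.9]
577.0 40 [ 532.1 -318.7   35. ]
585.0 103 [ 540.  -305.9   34.4]
tall 77 [592.  -0. 182.] [601.  54. 192.] [595.6  30.2 187.1] yaw 0.02606249727035842
short 153 [541. -22. 112.] [552.  77. 124.] [546.2  27.1 118.3] yaw 0.03997351902362265
jar [ 580. -130.  108.]
jigger [ 461. -133.    1.]
lid [ 714. -278.   60.]
```

Run:
```python
from h import *
plan([446,-291,120],down(1.37))
```

```text
tcp [ 212.  -507.5  404.2] grasp [ 212.  -507.3  224.2] rot [-3.141 -0.     0.396] gap 94.3 F [1.2 0.  0.3] ff 0.0 t 0.1
target tcp [ 446. -291.  300.] turn/fs [-1.00e-03 -1.00e-03 -1.24e+00] shift_mm(tool) [ 299.3 -109.4  104.3] shift/fs [ 7.483 -2.735  2.607] world d [ 234.   216.5 -104.2]
```

>>> {"api": "step_arm", "payload": {"increments": [[[0, 0, 0, 0.75, -0.27, 0, -1], [0, 0, 0, 0.75, -0.27, 0, -1], [0, 0, 0, 0.75, -0.27, 0, -1], [0, 0, 0, 0.75, -0.27, 0, -1], [0, 0, 0, 0.75, -0.27, 0, -1]]]}}

```text
clock: 0.6
eef_pos: [330.4, -398.8, 404.4]
eef_rot: [-3.141, 0.0, 0.396]
wrist_force: [0.4, -0.3, -0.3]
finger_gap: 93.8
finger_force: 0.0
```

>>> {"api": "step_arm", "payload": {"increments": [[[0, 0, 0, 0.75, -0.27, 0, -1], [0, 0, 0, 0.75, -0.27, 0, -1], [0, 0, 0, 0.75, -0.27, 0, -1], [0, 0, 0, 0.75, -0.27, 0, -1], [0, 0, 0, 0.75, -0.27, 0, -1]]]}}

```text
clock: 1.1
eef_pos: [448.0, -291.1, 404.4]
eef_rot: [-3.141, 0.0, 0.396]
wrist_force: [0.1, -0.4, -0.5]
finger_gap: 94.1
finger_force: 0.0
```

>>> {"api": "step_arm", "payload": {"increments": [[[0, 0, -0.18, 0, 0, 0.3, -1], [0, 0, -0.18, 0, 0, 0.3, -1], [0, 0, -0.18, 0, 0, 0.3, -1], [0, 0, -0.18, 0, 0, 0.3, -1], [0, 0, -0.18, 0, 0, 0.3, -1]]]}}

```text
clock: 1.6
eef_pos: [447.2, -292.1, 343.9]
eef_rot: [-3.141, -0.0, 1.109]
wrist_force: [-0.4, -0.9, -0.0]
finger_gap: 93.9
finger_force: 0.0
```

>>> {"api": "step_arm", "payload": {"increments": [[[0, 0, -0.17, 0, 0, 0.5, -1], [0, 0, -0.17, 0, 0, 0.5, 0], [0, 0, 0, 0, 0, 0, 0], [0, 0, 0, 0, 0, 0, 0]]]}}

```text
clock: 2.0
eef_pos: [447.3, -292.2, 305.0]
eef_rot: [-3.141, -0.0, 1.366]
wrist_force: [0.1, 0.2, 0.7]
finger_gap: 73.3
finger_force: 0.0
```

Run:
```python
from h import *
c=shot('wrist','w1')
w=pts(c);f=c['frame'].astype(int)
m=(w[...,2]>25)&(w[...,2]<60)&(f.min(2)>150);q=w[m];print(m.sum())
ex=np.array([np.cos(-.2),np.sin(-.2)]);s=q[:,:2]@ex;t=q[:,:2]@[-ex[1],ex[0]]
h,e=np.histogram(s,np.arange(s.min(),s.max(),4));print(list(zip(e.round(),h)))
k=abs(s-s.min()-6)<8;print(q[k].mean(0),t[k].min(),t[k].max())
plan([446,-291,43],down(1.37))
```

```text
4415
[(np.float64(329.0), np.int64(10)), (np.float64(333.0), np.int64(18)), (np.float64(337.0), np.int64(13)), (np.float64(341.0), np.int64(18)), (np.float64(345.0), np.int64(17)), (np.float64(349.0), np.int64(21)), (np.float64(353.0), np.int64(16)), (np.float64(357.0), np.int64(21)), (np.float64(361.0), np.int64(22)), (np.float64(365.0), np.int64(77)), (np.float64(369.0), np.int64(332)), (np.float64(373.0), np.int64(375)), (np.float64(377.0), np.int64(0)), (np.float64(381.0), np.int64(0)), (np.float64(385.0), np.int64(0)), (np.float64(389.0), np.int64(0)), (np.float64(393.0), np.int64(0)), (np.float64(397.0), np.int64(0)), (np.float64(401.0), np.int64(0)), (np.float64(405.0), np.int64(0)), (np.float64(409.0), np.int64(0)), (np.float64(413.0), np.int64(0)), (np.float64(417.0), np.int64(1)), (np.float64(421.0), np.int64(4)), (np.float64(425.0), np.int64(4)), (np.float64(429.0), np.int64(4)), (np.float64(433.0), np.int64(5)), (np.float64(437.0), np.int64(3)), (np.float64(441.0), np.int64(5)), (np.float64(445.0), np.int64(4)), (np.float64(449.0), np.int64(5)), (np.float64(453.0), np.int
[... 818 characters left out ...]
(549.0), np.int64(183)), (np.float64(553.0), np.int64(304)), (np.float64(557.0), np.int64(47)), (np.float64(561.0), np.int64(55)), (np.float64(565.0), np.int64(56)), (np.float64(569.0), np.int64(53)), (np.float64(573.0), np.int64(59)), (np.float64(577.0), np.int64(59)), (np.float64(581.0), np.int64(89)), (np.float64(585.0), np.int64(751))]
[ 309.71187599 -163.93648869   59.55938409] -115.04423161072637 -68.84085284194286
tcp [ 447.4 -292.3  305.5] grasp [ 447.5 -292.4  125.5] rot [3.141 0.    1.366] gap 69.5 F [ 0.6 -0.5 -0.5] ff 0.0 t 2.05
target tcp [ 446. -291.  223.] turn/fs [ 0.001  0.    -0.005] shift_mm(tool) [ 1.  -1.7 82.5] shift/fs [ 0.025 -0.042  2.063] world d [ -1.4   1.3 -82.5]
```

View pics/w1.png

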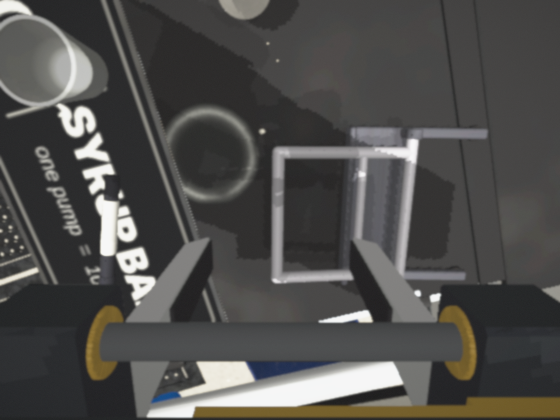

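Wrist view: frame clear between the fingers, top bar (275,150)-(278,275) confirms s≈494.5. Descend and pinch.

>>> {"api": "step_arm", "payload": {"increments": [[[0, 0, 0, 0, -0.05, 0.5, 0], [0, 0, 0, 0, 0, 0.5, 0], [0, 0, 0, 0, 0, 0.5, 0], [0, 0, 0, 0, 0, 0.5, 0.2], [0, 0, 0, 0, 0, 0.08, 0.5]]], "newtons": 12}}

```text
clock: 2.55
eef_pos: [445.1, -291.7, 220.6]
eef_rot: [-3.14, -0.001, 1.367]
wrist_force: [0.5, 0.1, -0.0]
finger_gap: 34.4
finger_force: 0.0
```

>>> {"api": "step_arm", "payload": {"increments": [[[0, 0, 0, 0, 0, 0, 1], [0, 0, 0, 0, 0, 0, 1], [0, 0, 0, 0, 0, 0, 1], [0, 0, 0, 0, 0, 0, 1], [0, 0, 0, 0, 0, 0, 1]]]}}

```text
clock: 3.05
eef_pos: [444.9, -291.9, 221.9]
eef_rot: [-3.141, 0.0, 1.369]
wrist_force: [-6.3, -0.3, 0.3]
finger_gap: 7.8
finger_force: 12.0
```

>>> {"api": "step_arm", "payload": {"increments": [[[0, 0, 0, 0, 0.056, -0.28, 1], [0, 0, 0, 0, 0.089, -0.271, 1], [0, 0, 0, 0, 0.121, -0.258, 1], [0, 0, 0, 0, 0.151, -0.242, 1], [0, 0, 0, 0, 0.178, -0.222, 1]]]}}

```text
clock: 3.55
eef_pos: [467.5, -296.8, 274.0]
eef_rot: [-3.136, 0.0, 1.369]
wrist_force: [-24.3, 0.6, 17.2]
finger_gap: 7.9
finger_force: 12.0
```

>>> {"api": "step_arm", "payload": {"increments": [[[0, 0, 0, 0, 0.204, -0.199, 1], [0, 0, 0, 0, 0.226, -0.173, 1], [0, 0, 0, 0, 0.245, -0.145, 1], [0, 0, 0, 0, 0.261, -0.115, 1], [0, 0, 0, 0, 0.273, -0.082, 1]]]}}

```text
clock: 4.05
eef_pos: [516.2, -306.7, 302.9]
eef_rot: [3.14, 0.002, 1.369]
wrist_force: [-2.2, -3.9, 0.3]
finger_gap: 7.3
finger_force: 12.0
```

>>> {"api": "step_arm", "payload": {"increments": [[[0, 0, 0, 0, 0.281, -0.049, 1], [0, 0, 0, 0, 0.285, -0.015, 1], [0, 0, 0, 0, 0.284, 0.019, 1], [0, 0, 0, 0, 0.28, 0.053, 1], [0, 0, 0, 0, 0.272, 0.086, 1]]]}}

```text
clock: 4.55
eef_pos: [571.1, -317.8, 298.7]
eef_rot: [3.141, 0.001, 1.369]
wrist_force: [-22.2, 3.8, 19.4]
finger_gap: 10.1
finger_force: 11.9
```

Run:
```python
from h import *
plan([540+32.5*.98,-310.5-32.5*.2,119.3],down(1.37))
```

```text
tcp [ 571.1 -317.8  298.7] grasp [ 571.1 -318.   118.7] rot [3.141e+00 1.000e-03 1.369e+00] gap 10.1 F [-22.2   3.8  19.4] ff 11.9 t 4.55
target tcp [ 571.8 -317.   299.3] turn/fs [ 0.     0.001 -0.001] shift_mm(tool) [ 0.9  0.6 -0.6] shift/fs [ 0.023  0.015 -0.014] world d [0.8 0.8 0.6]
```

>>> {"api": "step_arm", "payload": {"increments": [[[0, 0, 0, 0, 0, 0, 0], [0, 0, 0, 0, 0, 0, 0], [0, 0, 0, 0, 0, -0.3, 0], [0, 0, 0, 0, 0, -0.8, 0], [0, 0, 0, 0, 0, -0.8, 0]]]}}

```text
clock: 5.05
eef_pos: [570.7, -317.2, 375.2]
eef_rot: [3.141, -0.0, 1.37]
wrist_force: [-0.1, 0.3, 0.1]
finger_gap: 45.8
finger_force: 0.0
```

>>> {"api": "step_arm", "payload": {"increments": [[[0, 0, 0, 0, 0, -0.8, 0], [0, 0, 0, 0, 0, -0.3, 0], [0, 0, 0, 0, 0, 0, 0]]]}}

```text
clock: 5.35
eef_pos: [570.7, -317.2, 419.4]
eef_rot: [3.138, 0.001, 1.37]
wrist_force: [-0.8, 0.6, -0.6]
finger_gap: 47.0
finger_force: 0.0
```

Run:
```python
from h import *
c=shot('top');w=pts(c)
E=w[160:270,325:400].reshape(-1,3);q=E[(E[:,2]>70)&(E[:,2]<135)]
print(len(q),q.min(0),q.max(0));k=q[q[:,2]>108];print(len(k),k.mean(0) if len(k) else '')
plan([596,29,225],down(np.pi/2+.03))
```

```text
Traceback (most recent call last):
ValueError: zero-size array to reduction operation minimum which has no identity
```

>>> {"api": "step_arm", "payload": {"increments": [[[0, 0, 0, 0.95, -0.12, 0, 0], [0, 0, 0, 0.95, -0.12, 0, 0], [0, 0, 0, 0.95, -0.12, 0, 0], [0, 0, 0, 0.95, -0.12, 0, 0], [0, 0, 0, 0.95, -0.12, 0, 0]]]}}

```text
clock: 5.9
eef_pos: [585.2, -124.9, 415.0]
eef_rot: [-3.138, -0.0, 1.37]
wrist_force: [0.2, -0.2, -0.6]
finger_gap: 46.9
finger_force: 0.0
```

>>> {"api": "step_arm", "payload": {"increments": [[[0, 0, 0, 0.95, -0.12, 0, 0], [0, 0, 0, 0.95, -0.12, 0, 0], [0, 0, 0, 0.95, -0.12, 0, 0], [0, 0, -0.15, 0.95, -0.12, 0, 0], [0, 0, -0.15, 0, 0, 0, 0]]]}}

```text
clock: 6.4
eef_pos: [596.8, 30.2, 415.0]
eef_rot: [-3.139, -0.001, 1.614]
wrist_force: [-0.4, -0.3, 0.4]
finger_gap: 46.8
finger_force: 0.0
```

Run:
```python
from h import *
c=shot('top');w=pts(c);np.savez('top1.npz',**c)
E=w[160:270,325:400].reshape(-1,3);q=E[(E[:,2]>70)&(E[:,2]<135)]
if len(q): print('easel',len(q),q.min(0),q.max(0));k=q[q[:,2]>112];print(len(k),k.mean(0) if len(k) else '')
c=shot('wrist','w2');w=pts(c)
m=(w[...,2]>150)&(w[...,2]<195)&(w[...,0]>560)&(w[...,0]<630)&(abs(w[...,1]-29)<60)
q=w[m]
print('board',len(q));
if len(q):
    print(q.min(0),q.max(0)); k=q[q[:,2]>180]; p=np.polyfit(k[:,1],k[:,0],1);print(len(k),k.mean(0),'yaw',-p[0])
plan([596,29,170],down(np.pi/2+.03))
```

```text
easel 220 [ 538.2810183  -399.08783884   70.03846545] [ 582.03267544 -265.6015271   129.76462245]
155 [ 569.60167096 -316.28346606  122.7581448 ]
board 1640
[590.26405572 -11.98249199 150.01421428] [601.24271392  80.67714896 188.76727108]
992 [595.94890046  34.72387532 184.99498515] yaw 0.0419063118282133
tcp [596.9  27.3 415.2] grasp [596.3  27.3 235.2] rot [-3.139 -0.     1.609] gap 46.8 F [-0.9  0.3 -1. ] ff 0.0 t 6.5
target tcp [596.  29. 350.] turn/fs [-0.004 -0.     0.01 ] shift_mm(tool) [ 1.8 -0.6 65.2] shift/fs [ 0.044 -0.015  1.629] world d [ -0.9   1.7 -65.2]
```

View pics/w2.png

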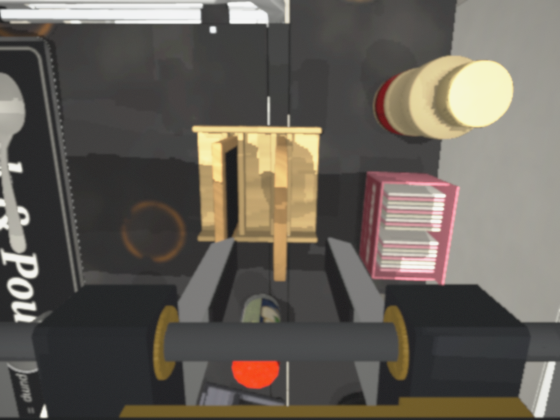

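Wrist view: tall board's edge (280,140–280) lies midway between the open fingers; the short board is clear to the left. Descend, grip, lift.

>>> {"api": "step_arm", "payload": {"increments": [[[0, 0, 0, 0.02, -0.01, 0.4, 0], [0, 0, 0, 0.02, 0, 0.4, 0], [0, 0, 0, 0, 0, 0.4, 0], [0, 0, 0, 0, 0, 0.4, 0.3], [0, 0, 0, 0, 0, 0, 0.6]]], "newtons": 30}}

```text
clock: 7.0
eef_pos: [596.1, 27.1, 350.0]
eef_rot: [-3.136, -0.0, 1.601]
wrist_force: [-0.4, 0.6, -0.1]
finger_gap: 34.3
finger_force: 0.0
```

>>> {"api": "step_arm", "payload": {"increments": [[[0, 0, 0, 0, 0, 0, 1], [0, 0, 0, 0, 0, 0, 1], [0, 0, 0, 0, 0, 0, 1], [0, 0, 0, 0, 0, 0, 1], [0, 0, 0, 0, 0, 0, 1]]]}}

```text
clock: 7.5
eef_pos: [596.4, 27.9, 353.9]
eef_rot: [3.141, 0.0, 1.605]
wrist_force: [-1.5, -0.9, 5.2]
finger_gap: 7.5
finger_force: 30.0
```

>>> {"api": "step_arm", "payload": {"increments": [[[0, 0, 0, 0, 0, -0.1, 1], [0, 0, 0, 0, 0, -0.2, 1], [0, 0, 0, 0, 0, -0.4, 1], [0, 0, 0, 0, 0, -0.5, 1], [0, 0, 0, 0, 0, -0.5, 1]]]}}

```text
clock: 8.0
eef_pos: [596.4, 28.0, 422.3]
eef_rot: [3.142, -0.0, 1.605]
wrist_force: [0.6, -0.1, -1.9]
finger_gap: 7.5
finger_force: 30.0
```

>>> {"api": "step_arm", "payload": {"increments": [[[0, 0, 0, 0, 0, -0.6, 1], [0, 0, 0, 0, 0, -0.6, 1], [0, 0, 0, 0, 0, -0.6, 1], [0, 0, 0, 0, 0, -0.2, 1], [0, 0, 0, 0, 0, 0, 1]]]}}

```text
clock: 8.5
eef_pos: [596.3, 28.0, 502.0]
eef_rot: [3.14, 0.0, 1.605]
wrist_force: [-0.3, 0.1, -1.2]
finger_gap: 7.9
finger_force: 30.0
```

Run:
```python
from h import *
c=shot('side','s1');w=pts(c)
s=manip.read_state();p=s['eef_pos']
m=(abs(w[...,0]-p[0])<25)&(abs(w[...,1]-p[1])<70)&(w[...,2]>90)&(w[...,2]<p[2]-170)
q=w[m];print(len(q),q.min(0).round(),q.max(0).round())
for z in range(100,340,20):
    k=abs(q[:,2]-z)<10
    if k.any(): print(z,k.sum(),q[k].min(0).round(),q[k].max(0).round(),q[k].mean(0).round())
yaw=-0.2;ex=np.array([np.cos(yaw),np.sin(yaw),0]);u=np.array([np.sin(.37)*ex[0],np.sin(.37)*ex[1],np.cos(.37)])
foot=np.array([540,-310.5,0])+ex*-20+[0,0,9.5]
for h in (90,20,0): plan(foot+[0,0,h]-ex*h*.2+u*164,down(1.37,0.37))
plan(foot+[0,0,90]+u*164,down(1.37,-0.37))
```

```text
316 [581. -23. 160.] [612.  72. 331.]
160 10 [595. -20. 160.] [600. -16. 170.] [598. -19. 164.]
180 22 [595. -23. 171.] [601. -16. 189.] [598. -18. 180.]
200 20 [596. -22. 192.] [601. -17. 209.] [598. -19. 201.]
220 29 [593. -22. 210.] [601.  72. 229.] [598. -15. 220.]
240 28 [594. -22. 231.] [602. -16. 249.] [598. -19. 240.]
260 32 [595. -21. 250.] [602.  12. 270.] [598. -16. 259.]
280 21 [595. -23. 272.] [600. -14. 289.] [598. -19. 280.]
300 39 [587. -23. 290.] [604.  20. 310.] [597.  -7. 302.]
320 110 [581. -15. 310.] [612.  23. 330.] [597.  11. 321.]
tcp [596.4  28.  500.6] grasp [596.4  28.  320.6] rot [-3.141 -0.     1.605] gap 8.2 F [ 0.4  0.6 -2.1] ff 30.0 t 8.55
target tcp [ 624.7 -327.7  420.2] turn/fs [0.469 0.055 0.296] shift_mm(tool) [-356.4   16.    80.4] shift/fs [-8.911  0.399  2.01 ] world d [  28.2 -355.7  -80.4]
tcp [596.4  28.  500.6] grasp [596.4  28.  320.6] rot [-3.141 -0.     1.605] gap 8.2 F [ 0.4  0.6 -2.1] ff 30.0 t 8.55
target tcp [ 638.4 -330.5  350.2] turn/fs [0.469 0.055 0.296] shift_mm(tool) [-359.7   29.6  150.4] shift/fs [-8.993  0.74   3.76 ] world d [  42.  -358.5 -150.4]
tcp [596.4  28.  500.6] grasp [596.4  28.  320.6] rot [-3.141 -0.     1.605] gap 8.2 F [ 0.4  0.6 -2.1] ff 30.0 t 8.55
target tcp [ 642.3 -331.3  330.2] turn/fs [0.469 0.055 0.296] shift_mm(tool) [-360.6   33.5  170.4] shift/fs [-9.016  0.837  4.26 ] world d [  45.9 -359.3 -170.4]
tcp [596.4  28.  500.6] grasp [596.4  28.  320.6] rot [-3.141 -0.     1.605] gap 8.2 F [ 0.4  0.6 -2.1] ff 30.0 t 8.55
target tcp [ 514.7 -305.3  420.2] turn/fs [-0.469 -0.055  0.296] shift_mm(tool) [-330.3  -93.1   80.4] shift/fs [-8.257 -2.328  2.011] world d [ -81.7 -333.3  -80.4]
```

>>> {"api": "step_arm", "payload": {"increments": [[[0, 0, 0, -0.5, 0.02, 0, 1], [0, 0, 0, -0.9, 0.04, 0, 1], [0, 0, 0, -0.9, 0.04, 0, 1], [0, 0, 0, -0.9, 0.04, 0, 1], [0, 0, 0, -0.9, 0.04, 0, 1]]]}}

```text
clock: 9.05
eef_pos: [609.4, -137.2, 499.4]
eef_rot: [-3.139, -0.001, 1.605]
wrist_force: [0.7, 0.8, -0.4]
finger_gap: 7.5
finger_force: 30.0
```

>>> {"api": "step_arm", "payload": {"increments": [[[0, 0, 0, -0.9, 0.04, 0, 1], [0, 0, 0, -0.9, 0.04, 0, 1], [0, 0, 0, -0.9, 0.04, 0, 1], [0, 0, 0, -0.9, 0.04, 0, 1], [0, 0, 0, -0.9, 0.04, 0, 1]]]}}

```text
clock: 9.55
eef_pos: [623.7, -317.0, 499.2]
eef_rot: [-3.139, -0.001, 1.605]
wrist_force: [0.0, 0.6, -1.6]
finger_gap: 7.7
finger_force: 30.0
```

>>> {"api": "step_arm", "payload": {"increments": [[[0, 0, 0.1, -0.3, 0.04, 0, 1], [0, 0, 0.1, 0, 0, 0, 1], [0, 0, 0.1, 0, 0, 0, 1], [0.1, 0, 0, 0, 0, 0, 1], [0.1, 0, 0, 0, 0, 0, 1]]]}}

```text
clock: 10.05
eef_pos: [625.7, -327.5, 499.3]
eef_rot: [-2.979, -0.001, 1.369]
wrist_force: [-1.0, -0.6, -1.1]
finger_gap: 7.8
finger_force: 30.0
```

>>> {"api": "step_arm", "payload": {"increments": [[[0.1, 0, 0, 0, 0, 0, 1], [0.1, 0, 0, 0, 0, 0, 1], [0.07, 0, 0, 0, 0, 0, 1], [0, 0, 0, 0, 0, 0, 1]]]}}

```text
clock: 10.45
eef_pos: [626.0, -327.5, 499.0]
eef_rot: [-2.769, -0.001, 1.37]
wrist_force: [-0.8, -0.2, -1.0]
finger_gap: 7.9
finger_force: 30.0
```

```bash
cat >> h.py <<'E'
yaw=-0.2;ex=np.array([np.cos(yaw),np.sin(yaw),0]);ey=np.array([-ex[1],ex[0],0]);O=np.array([540,-310.5,0])
def place(h,xe=-20,lean=.37,g=162):
    u=ex*np.sin(lean)+[0,0,np.cos(lean)]
    plan(O+ex*(xe)+[0,0,9.5+h]+u*g,down(1.37,lean))
E
python3 - <<'E'
from h import *
c=shot('side','s2')
place(40);place(0)
E
```

```text
tcp [ 626.  -327.5  499.4] grasp [ 562.2 -314.3  331.6] rot [-2.772e+00 -1.000e-03  1.370e+00] gap 8.0 F [-0.4 -0.3 -2.2] ff 30.0 t 10.5
target tcp [ 641.6 -331.1  368.4] turn/fs [-0.    -0.001  0.   ] shift_mm(tool) [ -0.6  62.4 116.4] shift/fs [-0.015  1.559  2.909] world d [  15.6   -3.7 -131. ]
tcp [ 626.  -327.5  499.4] grasp [ 562.2 -314.3  331.6] rot [-2.772e+00 -1.000e-03  1.370e+00] gap 8.0 F [-0.4 -0.3 -2.2] ff 30.0 t 10.5
target tcp [ 641.6 -331.1  328.4] turn/fs [-0.    -0.001  0.   ] shift_mm(tool) [ -0.6  76.8 153.7] shift/fs [-0.016  1.921  3.841] world d [  15.6   -3.7 -171. ]
```

View pics/s2.png

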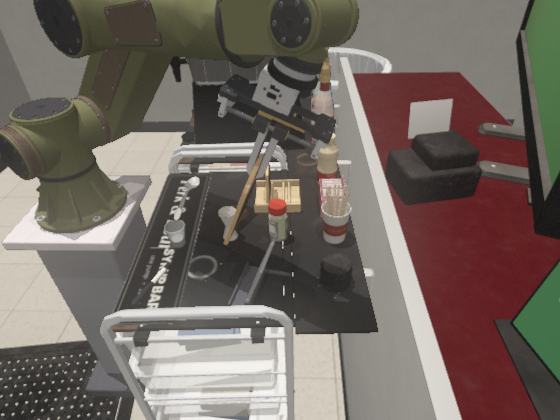

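Side view: board at (245,200) leaning to the rear, in front of the raised backrest (262,270). Path down is clear.

>>> {"api": "step_arm", "payload": {"increments": [[[0, 0, 0, 0, 0.31, 0.58, 1], [0, 0, 0, 0, 0.31, 0.58, 1], [0, 0, 0, 0, 0.31, 0.58, 1], [0, 0, 0, 0, 0.31, 0.58, 1], [0, 0, 0, 0, 0.31, 0.58, 1]]]}}

```text
clock: 11.0
eef_pos: [641.1, -330.4, 369.0]
eef_rot: [-2.774, -0.0, 1.37]
wrist_force: [0.7, 0.4, -1.1]
finger_gap: 7.7
finger_force: 30.0
```

>>> {"api": "step_arm", "payload": {"increments": [[[0, 0, 0, 0, 0.08, 0.19, 1], [0, 0, 0, 0, 0.08, 0.19, 1], [0, 0, 0, 0, 0.08, 0.19, 1], [0, 0, 0, 0, 0, 0, 1], [0, 0, 0, 0, 0, 0, 1]]]}}

```text
clock: 11.5
eef_pos: [641.9, -330.6, 346.7]
eef_rot: [-2.774, 0.0, 1.37]
wrist_force: [0.8, -0.4, -1.0]
finger_gap: 7.9
finger_force: 30.0
```

Run:
```python
from h import *
c=shot('side');w=pts(c)
cv2.imwrite('pics/s3.png',cv2.resize(c['frame'][210:320,190:310,::-1],None,fx=5,fy=5))
c2=shot('wrist');a=cv2.imread('pics/s3.png')
q=(w.reshape(-1,3)-O)@np.c_[ex,ey,[0,0,1]]
k=q[(abs(q[:,0]+2)<75)&(abs(q[:,1])<75)&(q[:,2]>3)&(q[:,2]<190)]
for z in range(5,190,15):
    b=k[abs(k[:,2]-z)<7]
    if len(b): print(z,len(b),b.min(0).round(),b.max(0).round(),np.median(b,0).round())
place(0)
```

```text
5 623 [-76. -75.   3.] [72. 74. 12.] [-16.   7.   9.]
20 154 [-46. -62.  13.] [ 4. 64. 25.] [-41.  -5.  20.]
35 87 [-24. -63.  29.] [ 3. 50. 41.] [ -5. -47.  35.]
50 42 [-18. -51.  43.] [ 7. 46. 56.] [ -9. -47.  50.]
65 57 [-13. -52.  58.] [13. 45. 72.] [ -2. -46.  66.]
80 45 [ -7. -51.  74.] [18. 46. 86.] [  3. -47.  80.]
95 53 [ -1. -52.  88.] [ 25.  44. 101.] [ 10. -47.  95.]
110 45 [  5. -52. 103.] [ 30.  44. 116.] [ 14. -47. 110.]
125 157 [ 10. -52. 118.] [ 34.  32. 132.] [ 29. -23. 123.]
140 30 [ 16. -49. 134.] [ 27.  18. 146.] [ 21. -46. 140.]
155 38 [ 23. -48. 148.] [ 44.   2. 162.] [ 29. -44. 157.]
170 90 [ 22. -44. 163.] [ 52.  -6. 177.] [ 36. -10. 171.]
185 122 [ 22. -34. 178.] [ 57.  33. 190.] [ 41. -10. 185.]
tcp [ 641.9 -330.6  346.8] grasp [ 578.4 -317.7  178.9] rot [-2.774  0.     1.37 ] gap 7.7 F [ 0.8  0.1 -0.6] ff 30.0 t 11.6
target tcp [ 641.6 -331.1  328.4] turn/fs [ 0.003  0.    -0.001] shift_mm(tool) [-0.6  6.5 17.3] shift/fs [-0.014  0.163  0.433] world d [ -0.3  -0.5 -18.5]
```

View pics/s3.png

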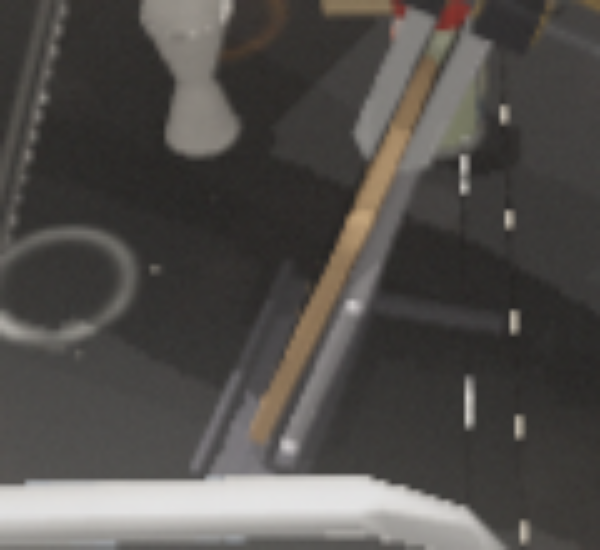

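Side crop: board (255,435)–(430,60) parallel to and just in front of the backrest, foot behind the lip at (200,465). Lower slowly until contact.

>>> {"api": "step_arm", "payload": {"increments": [[[0, 0, 0, 0, 0.027, 0.07, 1], [0, 0, 0, 0, 0.027, 0.07, 1], [0, 0, 0, 0, 0.027, 0.07, 1], [0, 0, 0, 0, 0.027, 0.07, 1], [0, 0, 0, 0, 0, 0, 1]]]}}

```text
clock: 12.1
eef_pos: [641.8, -330.6, 333.3]
eef_rot: [-2.771, -0.0, 1.369]
wrist_force: [-2.0, 0.4, -1.8]
finger_gap: 7.8
finger_force: 30.0
```

>>> {"api": "step_arm", "payload": {"increments": [[[0, 0, 0, 0, 0.018, 0.047, 1], [0, 0, 0, 0, 0.018, 0.047, 1], [0, 0, 0, 0, 0, 0, 1]]]}}

```text
clock: 12.4
eef_pos: [641.6, -330.7, 331.6]
eef_rot: [-2.773, 0.001, 1.369]
wrist_force: [-5.4, 1.2, 11.3]
finger_gap: 7.4
finger_force: 30.1
```

>>> {"api": "step_arm", "payload": {"increments": [[[0, 0, 0, 0, 0, 0, 0.7], [0, 0, 0, 0, 0, 0, 0.5], [0, 0, 0, 0, 0, 0, 0.4], [0, 0, 0, 0, 0, 0, 0.4], [0, 0, 0, 0, 0, 0, 0.4]]]}}

```text
clock: 12.9
eef_pos: [641.9, -330.6, 329.7]
eef_rot: [-2.772, -0.0, 1.37]
wrist_force: [0.5, 0.1, -0.1]
finger_gap: 28.0
finger_force: 0.0
```

>>> {"api": "step_arm", "payload": {"increments": [[[0, 0, 0, 0, 0, -0.2, 0.4], [0, 0, 0, 0, 0, -0.4, 0.4], [0, 0, 0, 0, 0, -0.6, 0.4], [0, 0, 0, 0, 0, -0.6, 0.4], [0, 0, 0, 0, 0, -0.6, 0.4]]]}}

```text
clock: 13.4
eef_pos: [676.0, -337.4, 421.1]
eef_rot: [-2.773, 0.0, 1.37]
wrist_force: [-0.0, 0.2, 0.1]
finger_gap: 28.1
finger_force: 0.0
```

>>> {"api": "step_arm", "payload": {"increments": [[[0, 0, 0, 0, 0, -0.8, 0.4], [0, 0, 0, 0, 0, -0.8, 0.4], [0, 0, 0, 0, 0, 0, 0.4], [0, 0, 0, 0, 0, 0, 0.4], [0, 0, 0, 0, 0, 0, 0.4]]]}}

```text
clock: 13.9
eef_pos: [695.3, -341.0, 475.7]
eef_rot: [-2.774, 0.001, 1.37]
wrist_force: [0.1, 0.2, -0.3]
finger_gap: 28.2
finger_force: 0.0
```

Run:
```python
from h import *
c=shot('side');w=pts(c)
cv2.imwrite('pics/s4.png',cv2.resize(c['frame'][180:320,190:310,::-1],None,fx=4,fy=4))
q=(w.reshape(-1,3)-O)@np.c_[ex,ey,[0,0,1]]
k=q[(abs(q[:,0]+2)<75)&(abs(q[:,1])<75)&(q[:,2]>3)&(q[:,2]<190)]
for z in range(20,190,15):
    b=k[abs(k[:,2]-z)<7]
    if len(b): print(z,len(b),b.min(0).round(),b.max(0).round(),np.median(b,0).round())
```

```text
20 176 [-46. -63.  13.] [ 4. 63. 26.] [-41. -11.  20.]
35 73 [-21. -64.  29.] [ 3. 33. 42.] [ -6. -49.  35.]
50 42 [-15. -51.  44.] [ 8. 31. 57.] [ -7. -48.  50.]
65 48 [ -9. -51.  58.] [13. 31. 72.] [ -1. -47.  66.]
80 48 [ -4. -52.  73.] [18. 33. 87.] [  6. -48.  81.]
95 47 [  3. -51.  88.] [ 25.  29. 102.] [ 12. -47.  95.]
110 49 [ 10. -52. 103.] [ 28.  30. 117.] [ 17. -47. 110.]
125 142 [ 16. -52. 118.] [ 34.  47. 130.] [ 30. -22. 124.]
140 38 [ 21. -48. 133.] [ 33.  35. 147.] [ 26. -46. 140.]
155 50 [ 27. -45. 148.] [ 40.  34. 162.] [ 33. -38. 156.]
170 97 [ 33. -35. 163.] [ 47.  34. 177.] [ 41. -16. 173.]
185 8 [ 40. -10. 178.] [ 42.   8. 179.] [ 41.   1. 178.]
```

View pics/s4.png

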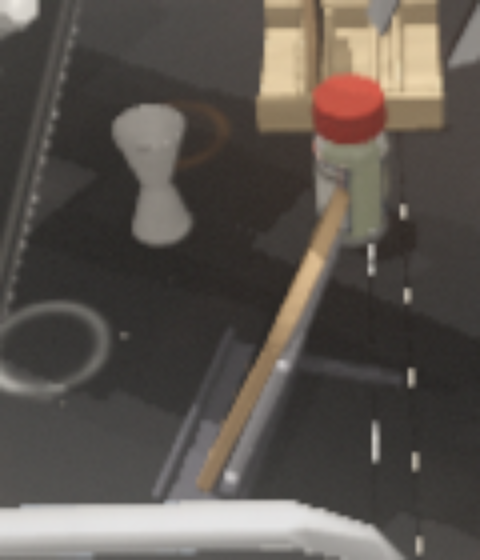

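The board stands leaning on the backrest, foot at (207,485) behind the lip, top centred and clear of the gripper.

```bash
python3 -c "
from h import *
print(workorder.sign_off())"
```

```text
the job is handed in; nothing more can be done
None
```

I raised the backrest to its stop and set the tall board on the easel's ledge. It leans back about 0.36 rad, centred and released, and I handed the job in at about 14 s; no verdict came back.

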